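# Click the food box lid shut all round

### The job

The lid of the white food box is only resting in place: press down each of the four raised rim sections around it with the fingertips until every one has clicked shut, level with the lid's corners. Do not pick the box up, tip it or shove it away, and leave the other things on the counter where they are.

Things in the scene. Friction and masses are not known exactly. Their poses are not given: they have to be found in the camera images.
- food_box: loose white plastic food box, about 0.75 kg, 130 (its x) by 180 mm (its y); origin: centre of its underside on the counter, z up. Its grey lid has four fixed corner pads (28 mm square, tops 78 mm above the counter), a sunken centre (74 mm) and between the pads four rim sections 26 mm wide that slide straight down: tops about 86 mm up when proud, 78 mm (level with the pads) when clicked shut
- section_front (a joint): how far the front rim section is pressed down (m): 0 = standing 8 mm proud, 0.008 = clicked shut and level with the corner pads. It resists with up to about 8 N over the first half and springs back if let go there; past half way it snaps down to a hard stop and stays
- front_top (a point): centre of the top face of the front rim section, which is the long section on the -x side, 120 mm long along y (box axes), 26 mm wide; it moves down with the section. Press here from above; its axes are those of the box
- section_back (a joint): how far the back rim section is pressed down (m): 0 = standing 8 mm proud, 0.008 = clicked shut and level with the corner pads. It resists with up to about 8 N over the first half and springs back if let go there; past half way it snaps down to a hard stop and stays
- back_top (a point): centre of the top face of the back rim section, which is the long section on the +x side, 120 mm long along y (box axes), 26 mm wide; it moves down with the section. Press here from above; its axes are those of the box
- section_left (a joint): how far the left rim section is pressed down (m): 0 = standing 8 mm proud, 0.008 = clicked shut and level with the corner pads. It resists with up to about 8 N over the first half and springs back if let go there; past half way it snaps down to a hard stop and stays
- left_top (a point): centre of the top face of the left rim section, which is the short section on the +y side, 70 mm long along x (box axes), 26 mm wide; it moves down with the section. Press here from above; its axes are those of the box
- section_right (a joint): how far the right rim section is pressed down (m): 0 = standing 8 mm proud, 0.008 = clicked shut and level with the corner pads. It resists with up to about 8 N over the first half and springs back if let go there; past half way it snaps down to a hard stop and stays
- right_top (a point): centre of the top face of the right rim section, which is the short section on the -y side, 70 mm long along x (box axes), 26 mm wide; it moves down with the section. Press here from above; its axes are those of the box
- spoon: bamboo spoon lying flat, 190 mm long along its x, origin under its middle; loose bystander, leave alone
- coaster: round black plastic coaster, 92 mm across, 6 mm thick, origin at the centre of its underside; loose bystander, leave alone
- kettle_lid: round stainless kettle lid with a black knob, 94 mm across, 41 mm high, origin at the centre of its underside; loose bystander, leave alone
- sugar: glass sugar dispenser with steel cap, spout and press button, 74 mm across, about 130 mm high, origin at the centre of its underside; loose bystander, leave alone
- mate: dark wooden mate cup with a steel straw, 74 mm across, about 131 mm high with the straw, origin at the centre of its underside; loose bystander, leave alone
- cup: white ceramic mug, 80 mm across, 75 mm high, handle at its +y, origin at the centre of its underside; loose bystander, leave alone
- jar: amber glass jar, 66 mm across, 110 mm high, origin at the centre of its underside; loose bystander, leave alone
Mind the look-alikes: they are no part of the job. What is shaped like the food_box but purple or turquoise is not meant.

How it is judged:
At the end, for the whole second after the job is handed in: all four rim sections are down by more than 6.5 of their 8 mm; the box stands at rest and level (within 0.05 rad) on the counter, within 40 mm of where it began; every other thing is within 25 mm of where it began (value of joint each of section_front, section_back, section_left, section_right above 0.0065 m and height (world z) of food_box below 0.004 m and angle between food_box's own z axis and vertical below 0.05 rad and distance of food_box from where it was at the start of the episode below 0.04 m and linear speed of food_box below 0.02 m/s and distance of each of spoon, coaster, kettle_lid, sugar, mate, cup, jar from where it was at the start of the episode below 0.025 m); the robot touches nothing.
It fails at once if the food box is lifted more than 12 mm (height (world z) of food_box above 0.012 m).
It fails at once if the food box is tipped more than 0.15 rad (angle between food_box's own z axis and vertical above 0.15 rad).
It fails at once if the food box is shoved or carried more than 40 mm (distance of food_box from where it was at the start of the episode above 0.04 m).
It fails at once if another thing on the counter is moved or lifted by more than 25 mm (distance of any of spoon, coaster, kettle_lid, sugar, mate, cup, jar from where it was at the start of the episode above 0.025 m).
It also fails if it takes over 48 s, if anything falls off the work surface, if the arm or the gripper's body presses on something with over 40 N, if the wrist force passes 120 N, or if a joint passes its speed limit or range.

### The arm

A 6-joint arm with a two-finger parallel gripper is mounted at the origin on the work surface. World frame = base frame: x ahead of the robot, y to its left, z up, the work surface at z = 0. Lengths are in m, angles in rad, forces in N, time in s.
With the tool pointing down it reaches from about 0.275 to 0.825 m from the base axis. Payload 5.2 kg.
Tool frame: the origin (TCP) lies midway between the tips of the shut fingers; the grasp point (between the pads) lies 19 mm behind it; z points along the fingers, y is the line along which they close (so a half turn about z gives the same grasp; the last joint's range is limited). The gripper opens to 93 mm and grips with 3 to 60 N. Pads are 15 mm wide; open, the fingers measure 128 mm over their backs; the gripper's body (75 mm by 188 mm) begins 65 mm behind the grasp point.
Start: joints at [1.066, 0.259, 1.535, -0, 1.348, -0.203], TCP at [0.163, 0.525, 0.219] pointing down, gripper open.
Joint ranges: [-3.14, 3.14], [-0.91, 2.08], [0.19, 2.58], [-1.22, 4.36], [0.22, 2.71], [-3.12, 3.12]. Speed limits (rad/s): [2.57, 2.57, 3.14, 3.14, 3.14, 3.14].

### API

Orientations are given as a 3x3 rotation matrix whose columns are the frame's x, y, z axes.
In Python, from bench import r gives the robot as it stands. Calls block until the motion is done:
- r.movep(position, orientation): joint-space move of the TCP to a pose.
- r.move_straight(position, ori=None, v=0.15): straight line of the TCP; ori=None keeps the orientation; v is the mean speed in m/s.
- r.move_j(angles): joint-space move.
- r.move_gripper(opening, strength=None): opening from 0.0 (shut) to 1.0 (fully open); strength is the grip in N (None keeps the last); returns when the fingers have stopped.
- r.sleep(seconds).
- r.ik(position, orientation): joint angles nearest the present ones, or None.
- r.capture(name): name is "scene" or "top"; returns a dict with "pixels" (420x560x3 uint8, red, green, blue), "z_map" (420x560 float32, m along the optical axis (not along the pixel's ray), 0 where there is no reading), "vfov" (degrees; the focal length in pixels is half the picture's height over the tangent of half this angle, whatever the lens; pixels are square), "cx", "cy" (the principal point, pixels), "D" ([k1, k2, p1, p2, k3] as OpenCV has them; the pictures are not rectified), "R" (3x3) and "t" (3): a world point X has camera coordinates R X + t. Camera axes: x right, y down, z forward; pixel columns grow to the right and rows downward; lengths in m; the calibration is good to about 2 mm. A picture is of the moment at which its call begins.
A pose or a line that the arm cannot do raises r.PlanningError and nothing moves.
- r.finish_job(): hands the job in; it is judged then, once.
Readings, each from a call of its own:
- r.read_time_s(): time.
- r.read_qpos(): joint angles.
- r.read_dq(): joint speeds.
- r.read_joint_efforts(): joint torques, N m.
- r.read_eef_pos(): TCP position.
- r.read_eef_rot(): TCP orientation.
- r.read_ft_force(): force on the tool from outside, world axes, zero at the start.
- r.read_wrist_torque(): the same for the moment, N m.
- r.read_grip_width(): opening from 0.0 (shut) to 1.0 (fully open).
- r.read_grip_force(): force on a finger pad.
Only numpy, scipy, OpenCV 4.12 (cv2) and the standard library are available. Lean on these libraries where they do the work, as an engineer would, in place of code of your own. Each camera call takes 0.05 s, during which the arm holds its last target. There are 200 camera calls.

## Working session

There is one attempt and no reset: what is moved stays moved. The work goes in short steps, each a Python script; the robot and the scene stay as the last script left them, time stands still between calls to the robot, and variables do not carry over. Pictures are saved under pics/ and viewed, at most 10 in all, crops included, and the job is handed in when it is done.

```bash
mkdir -p pics; python3 - <<'E'
from bench import r
import cv2,pickle
for n in("scene","top"):
    c=r.capture(n); pickle.dump(c,open(n+'.pkl','wb')); cv2.imwrite(f'pics/{n}0.png',c['pixels'][:,:,::-1]); print(n,c['vfov'],c['cx'],c['cy'],c['D'],c['R'],c['t'])
E
```

```text
scene 54.58035927067827 288.2892047608658 211.1714940826768 [-0.12104489  0.          0.          0.          0.        ] [[ 0.48302119  0.87559949  0.00400824]
 [ 0.58724232 -0.32054773 -0.74323321]
 [-0.64948978  0.3613512  -0.66902042]] [-0.22766096 -0.22053283  1.52774289]
top 44.40983503780141 288.55364235254166 208.259943053474 [-0.18836529  0.          0.          0.          0.        ] [[-4.84256685e-03 -9.99649167e-01  2.60402097e-02]
 [-9.83921566e-01  1.13936876e-04 -1.78601060e-01]
 [ 1.78535434e-01 -2.64864115e-02 -9.83576926e-01]] [-0.02775819  0.5128005   1.42490366]
```

View pics/top0.png

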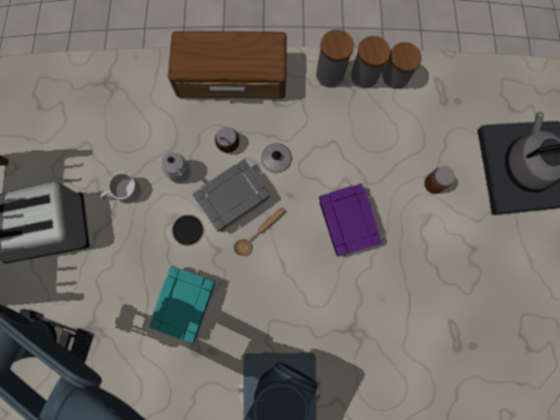

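View pics/scene0.png

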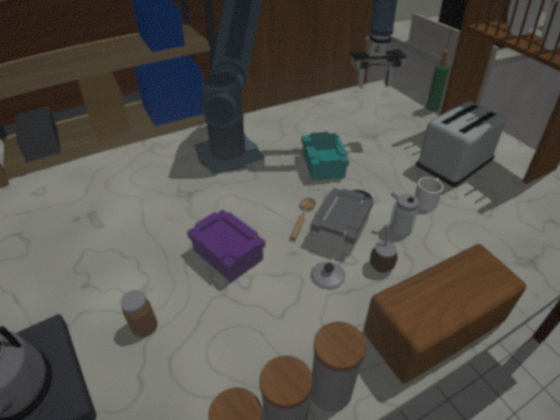

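The top view shows the white box with the grey lid at about (232,195). The sugar (175,165), mate (227,140), kettle lid (277,157), coaster (188,230) and spoon (260,232) are close around it. The scene view shows it at about (342,215).

```bash
cat > h.py <<'E'
import numpy as np,cv2
def cloud(c):
    h,w=c['z_map'].shape; f=h/2/np.tan(np.radians(c['vfov']/2))
    K=np.array([[f,0,c['cx']],[0,f,c['cy']],[0,0,1]])
    v,u=np.mgrid[:h,:w]
    n=cv2.undistortPoints(np.stack([u,v],-1).reshape(-1,1,2).astype(np.float64),K,np.array(c['D'])).reshape(h,w,2)
    z=c['z_map'].astype(float)
    return (np.dstack([n*z[...,None],z])-np.array(c['t']))@np.array(c['R'])
def box(c,bounds,zlo=.066,zhi=.1):
    P=cloud(c); m=(P[...,2]>zlo)&(P[...,2]<zhi)&(c['z_map']>0)
    px=c['pixels'].astype(int); m&=(px.max(-1)-px.min(-1)<40)
    x0,x1,y0,y1=bounds
    m&=(P[...,0]>x0)&(P[...,0]<x1)&(P[...,1]>y0)&(P[...,1]<y1)
    n,l,s,_=cv2.connectedComponentsWithStats(m.astype(np.uint8),connectivity=4)
    k=1+np.argmax(s[1:,4]); Q=P[l==k]
    return Q,cv2.minAreaRect(Q[:,:2].astype(np.float32)*1000)
E
python3 - <<'E'
from h import *
import pickle
for n,px in(("top",(232,195)),("scene",(342,215))):
    c=pickle.load(open(n+'.pkl','rb')); P=cloud(c); p=P[px[1],px[0]]; print(n,p)
    Q,R=box(c,(p[0]-.14,p[0]+.14,p[1]-.14,p[1]+.14)); print(len(Q),R,Q.mean(0))
    a=np.radians(R[2]); 
    d=Q[:,:2]-np.array(R[0])/1000; ex=d@[np.cos(a),np.sin(a)]; ey=d@[-np.sin(a),np.cos(a)]
    H,_,_=np.histogram2d(ex,ey,bins=[np.arange(-.11,.111,.02)]*2,weights=Q[:,2]);N,_,_=np.histogram2d(ex,ey,bins=[np.arange(-.11,.111,.02)]*2)
    print(np.round(H/np.maximum(N,1)*1000).astype(int))
E
```

```text
top [0.54608045 0.13106204 0.07234392]
2860 ((547.3848876953125, 135.71697998046875), (132.55996704101562, 181.18948364257812), 35.05009460449219) [0.54637082 0.13498339 0.07781478]
[[ 0  0  0  0  0  0  0  0  0  0  0]
 [ 0  0  0  0  0  0  0  0  0  0  0]
 [69 76 81 83 83 83 83 83 80 75 80]
 [76 79 78 80 79 80 80 80 77 77 67]
 [80 84 76 73 72 73 72 73 75 84 77]
 [81 84 76 72 73 73 73 72 76 84 82]
 [83 84 75 72 73 72 73 72 76 84  0]
 [72 79 76 79 78 77 77 79 76 77  0]
 [ 0 76 80 84 85 84 84 84 78 77  0]
 [ 0  0  0  0  0  0  0  0  0  0  0]
 [ 0  0  0  0  0  0  0  0  0  0  0]]
scene [0.55864429 0.12672296 0.07530481]
2076 ((550.092041015625, 136.95498657226562), (130.61373901367188, 186.54840087890625), 34.62757873535156) [0.55581723 0.1294182  0.07968527]
[[ 0  0  0  0  0  0  0  0  0  0  0]
 [ 0  0  0  0  0  0  0  0  0  0  0]
 [72 77 82 85 87 87 87 87 86 79  0]
 [79 78 81 80 79 80 80 78 79 78  0]
 [85 82 83 74 75 75 75 75 79 82 84]
 [79 84 85 75 75 75 75 75 79 81 86]
 [80 82 84 75 75 75 75 75 78 81 85]
 [76 78 79 81 83 84 82 83 82 79  0]
 [70 76 81 84 84 84 84 86 82 77  0]
 [ 0  0  0  0  0  0  0  0  0  0  0]
 [ 0  0  0  0  0  0  0  0  0  0  0]]
```

```bash
cat > press.py <<'E'
from bench import r
from h import *
C=np.array([.548,.136]); a=np.radians(35)
ex=np.array([np.cos(a),np.sin(a)]); ey=np.array([-np.sin(a),np.cos(a)])
S={'f':(C-.052*ex,ey),'b':(C+.052*ex,ey),'l':(C+.077*ey,ex),'r':(C-.077*ey,ex)}
def rot(y):
    y=np.array([*y,0]); z=np.array([0,0,-1.]); return np.column_stack([np.cross(y,z),y,z])
def goto(k,z=.15):
    p,y=S[k]; best=None
    for s in(1,-1):
        q=r.ik([*p,z],rot(s*y))
        if q is not None:
            d=np.abs(np.array(q)-r.read_qpos()).max()
            if best is None or d<best[0]: best=(d,q)
    r.move_j(best[1])
def press(k):
    p,_=S[k]; goto(k); f0=r.read_ft_force()[2]; r.move_straight([*p,.091],v=.1); log=[]
    z=.089
    while z>.0715:
        r.move_straight([*p,z],v=.03); f=r.read_ft_force()[2]-f0; log.append((round(z*1e3,1),round(r.read_eef_pos()[2]*1e3,1),round(f,1)))
        if f>16: break
        z-=.0015
    r.move_straight([*p,.15],v=.15); print(k,round(r.read_time_s(),1),log)
E
python3 - <<'E'
from press import *
r.move_gripper(0.0); print(r.read_time_s())
press('f')
E
```

```text
1.55
f 7.4 [(89.0, np.float64(89.5), np.float64(-0.6)), (87.5, np.float64(87.5), np.float64(-1.4)), (86.0, np.float64(86.4), np.float64(4.1)), (84.5, np.float64(84.8), np.float64(3.9)), (83.0, np.float64(82.5), np.float64(-0.8)), (81.5, np.float64(81.1), np.float64(-0.5)), (80.0, np.float64(79.8), np.float64(-0.9)), (78.5, np.float64(78.5), np.float64(-0.7)), (77.0, np.float64(78.2), np.float64(9.7)), (75.5, np.float64(78.1), np.float64(21.4))]
```

Clear snap and a hard stop at 78 mm; now the rest.

```bash
python3 - <<'E'
from press import *
for k in 'lbr': press(k)
r.movep([.45,-.1,.3],rot([0,1])) if False else r.move_j([1.066,0.259,1.535,0,1.348,-0.203])
c=r.capture('top'); Q,R=box(c,(.41,.69,0,.27)); print(r.read_time_s(),R)
P=Q
d=Q[:,:2]-np.array(R[0])/1000
for k,(p,y) in S.items():
    e=Q[:,:2]-p; m=(abs(e@y)<.03)&(abs(e@[-y[1],y[0]])<.01); print(k,np.median(Q[m,2]))
cv2.imwrite('pics/top1.png',c['pixels'][80:360,80:400,::-1].repeat(2,0).repeat(2,1))
E
```

```text
l 12.6 [(89.0, np.float64(89.4), np.float64(-0.8)), (87.5, np.float64(87.5), np.float64(-0.3)), (86.0, np.float64(86.4), np.float64(3.0)), (84.5, np.float64(84.8), np.float64(4.3)), (83.0, np.float64(82.6), np.float64(-0.6)), (81.5, np.float64(81.0), np.float64(-0.1)), (80.0, np.float64(79.8), np.float64(-0.5)), (78.5, np.float64(78.5), np.float64(-0.1)), (77.0, np.float64(78.2), np.float64(10.1)), (75.5, np.float64(78.1), np.float64(20.5))]
b 17.8 [(89.0, np.float64(89.5), np.float64(-0.1)), (87.5, np.float64(87.5), np.float64(0.5)), (86.0, np.float64(86.4), np.float64(2.4)), (84.5, np.float64(85.0), np.float64(5.0)), (83.0, np.float64(82.5), np.float64(0.7)), (81.5, np.float64(80.9), np.float64(0.8)), (80.0, np.float64(79.8), np.float64(-0.4)), (78.5, np.float64(78.5), np.float64(-0.8)), (77.0, np.float64(78.2), np.float64(7.0)), (75.5, np.float64(78.1), np.float64(16.9))]
r 23.2 [(89.0, np.float64(89.5), np.float64(-1.2)), (87.5, np.float64(87.5), np.float64(-0.8)), (86.0, np.float64(86.4), np.float64(1.6)), (84.5, np.float64(84.9), np.float64(2.6)), (83.0, np.float64(82.5), np.float64(-1.8)), (81.5, np.float64(81.0), np.float64(-2.1)), (80.0, np.float64(79.8), np.float64(-1.9)), (78.5, np.float64(78.5), np.float64(-1.9)), (77.0, np.float64(78.3), np.float64(7.6)), (75.5, np.float64(78.1), np.float64(15.2)), (74.0, np.float64(78.0), np.float64(23.8))]
25.5417 ((546.735595703125, 135.39501953125), (132.25634765625, 181.34951782226562), 35.33445739746094)
f 0.07640846226763073
b 0.07598789517779889
l 0.0764397768842497
r 0.07609306689181357
```

View pics/top1.png

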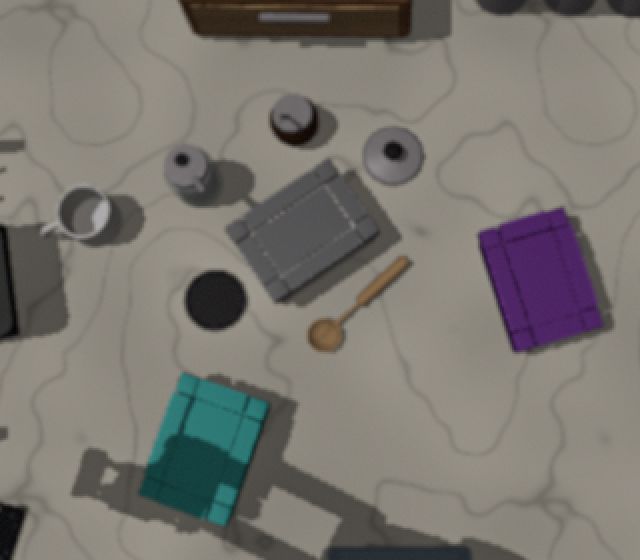

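The grey lid, at about (303,230) in the crop, is now flat. All four sections measure level with the pads, and the box and its neighbours haven't moved.

```bash
python3 -c "
from bench import r
print(r.finish_job())"
```

```text
the job is handed in; nothing more can be done
None
```

All four rim sections of the white box snapped down to their hard stops, level with the corner pads; the box moved less than 1 mm, nothing else on the counter shifted visibly, and the job was handed in at about 26 s (no verdict was returned).

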